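# Mount the autosampler's vial carousel on its splined drive and set it to the home sensor

## Robot

A 6-joint arm with a two-finger parallel gripper is mounted at the origin on a cart in front of the work surface, level with it; the furniture and walls round the work are solid. World frame = base frame: x ahead of the robot, y to its left, z up, the work surface at z = 0. Lengths are in m, angles in rad, forces in N, time in s.
With the tool pointing down it reaches from about 0.35 to 0.975 m from the base axis. Payload 4.9 kg.
Tool frame: the origin (TCP) lies at the very end of the fingers, on their centre line; the grasp point (between the pads) lies 19 mm behind it (manip.grip_depth is the distance from the TCP to the grasp point, in m); x points along the fingers, y is the direction in which the jaws open and shut, and the axes are right-handed (so a half turn about x gives the same grasp; the last joint's range is limited). The gripper opens to 85 mm and grips with 20 to 120 N. Pads are 22 mm wide; open, the fingers measure 114 mm over their backs; the gripper's body (76 mm by 85 mm) begins 54 mm behind the grasp point. The pads swing forward as they close: fully open they stand 13 mm farther back than shut.
Start: joints at [1.14, 0.053, 1.613, -0, 1.476, -0.119], TCP at [0.192, 0.595, 0.231] pointing down, gripper open.
Joint ranges: [-3.01, 3.01], [-1.01, 2.22], [0.06, 2.58], [-1.02, 4.17], [0.09, 2.62], [-3.14, 3.14]. Speed limits (rad/s): [2.57, 2.57, 3.14, 3.14, 3.14, 3.14].

## Interface

Orientations are given as a rotation vector (axis times angle).
In Python, from cell import manip gives the robot as it stands.
- The arm moves only by the tool send_rows, never from a script. Its argument "plan" is text: rows parted by semicolons, each of 7 numbers parted by spaces: the closure, from 0 (fully open) to 1 (shut), then the shift along the tool's x, y, z in mm, then the turn, a rotation vector about the tool's x, y, z in rad. A call has 1 to 20 rows; each row shifts and turns the commanded pose from where the row before left it, along the tool's axes as they then stand; what a row does not reach is not made up. A row lasts 1/8 s, in which the tool goes at most 62.5 mm and 10.7 degrees, less where a joint would pass 70% of its speed; a pose out of reach is approached as far as the arm can. A call is refused whole if a number of a shift passes 62.5 or a number of a turn 0.188, either way. A call with a gripper value outside its range is refused whole. The fingers move at their own pace and stop on an object; "force" is the grip in N (left out, the last holds). Time passes only in rows, so rows that do not move let the fingers close. It gives the time, the measured TCP pose, the force and the opening at its end, in the units of the state.
- manip.sense(): the state, without advancing time (a new reading comes with each control period).
- manip.read_camera(name): name is "scene" or "top" or "wrist"; returns the picture (420x560x3 uint8, red, green, blue); there is no depth.
- manip.calibration(name): a dict with "mtx" (3x3 intrinsics, pixels), "extrinsics" (4x4, takes a point from camera to world coordinates). Camera axes: x right, y down, z forward; pixel columns grow to the right and rows downward; lengths in m; the calibration is good to about 2 mm. The wrist camera is an equidistant fisheye: a pixel r from the principal point sees the ray r / f radians off the axis. A picture is of the moment at which its call begins: read the wrist's pose just before it. calibration takes no time and is no camera call; for the wrist camera it gives the pose at the moment of the call.
- manip.finish_job(): hands the job in, once; it reports no verdict.
The state is a dict: "t": time; "joint_pos": joint angles; "qvel": joint speeds; "tau": joint torques, N m; "eef_pos": TCP position; "tool_rot": TCP orientation; "force": force on the tool from outside, world axes, zero at the start; "ft_torque": the same for the moment, N m; "opening": opening from 0.0 (shut) to 1.0 (fully open).
Only numpy, scipy, OpenCV 4.12 (cv2) and the standard library are available. Lean on these libraries where they do the work, as an engineer would, in place of code of your own. Each camera call takes 0.05 s, during which the arm holds its last target. There are 200 camera calls.

## Task

Put the vial carousel on the autosampler drive: set its hub over the splined spindle, rock it round under light pressure until the teeth mesh (pressed hard, the spindle just turns along), then press it down until it clicks fully home on the seat. Then turn it, spindle and all, until the steel flag at its rim stands in the slot of the home sensor, and let go. Never force it against the drive with more than 30 N, and do not disturb the things standing around.

Things in the scene. Friction and masses are not known exactly. Their poses are not given: they have to be found in the camera images.
- carousel: Vial carousel, 0.32 kg nominal, 70 mm high: two white round plates, 108 and 120 mm across, on an aluminium hub 46 mm across (top 30 mm up); the upper, with 12 vial holes, lies 18 to 21 mm above the underside. Rim and flag reach 67 mm from the axis. Origin: centre of its underside, z up; the flag is on its -x side.
- carousel_grip (a point): Centre of the carousel's black bar handle, on its axis, 50 mm above its underside. The bar stands on the hub from 30 to 70 mm above the underside; it is 44 mm long along the carousel's x and has two flat sides 26 mm apart along its y. Axes are the carousel's.
- carousel_foot (a point): Centre of the carousel's flat underside, which rests on the seat when fully home. Axes are the carousel's.
- carousel_bore (a point): Middle of the splined part of the hub's bore, on the axis, 3.5 mm above the underside: 6 internal teeth at even 60 degrees (one on the carousel's +x), 7 mm tall from the underside up, 4.6 mm wide, tips 10.6 mm from the axis. Above them a plain cavity of radius 17 mm, up to 27 mm above the underside.
- carousel_flag (a point): Point in the steel flag, a tab 9 mm wide and 2 mm thick that hangs from the rim of the upper plate on the carousel's -x side. The point is 65.5 mm from the axis and 8 mm above the underside; the tab's lower end is 5.6 mm above the underside.
- drive: Autosampler drive, fixed: a white housing 168 x 146 mm, top 46 mm above the worktop, with a steel splined spindle standing up from a round seat. Origin under the spindle's axis at the worktop; its front, with the home sensor, is -x.
- seat (a point): Centre of the flat rubber-faced round seat (50 mm across) round the foot of the spindle, 52 mm above the worktop, on the spindle's axis; axes are the drive's, z up. Three spring balls in the spindle's grooves, 9.6 mm above the seat, meet the carousel's teeth when its underside is about 12 mm above the seat; a push of about 10 N clicks it past them, and they then keep it down.
- spindle_top (a point): Top of the spindle, 25 mm above the seat. Nose: radius 5.5 mm, widening to 10 mm at 19 mm above the seat. From 16 mm down, 6 teeth at even 60 degrees, 5 mm wide with chamfered ends, out to radius 15 mm: they mesh within about 4 degrees either way, else the carousel rests 16 mm too high. Its angle is unknown (axes here are the drive's); it turns endlessly but stiffly (0.30 N m) and stays put.
- home_slot (a point): Point in the slot of the home sensor, a small black fork on the drive, 65.5 mm from the spindle axis on the drive's -x side, 8 mm above the seat. Its two walls are 12 mm long along the rim, 10 mm apart, top 12 mm above the seat; the slot is open at the top and both ends. When the carousel is seated with its x along the drive's x, the flag is here.
- septa_jar_mid (a point): Middle of a loose septa jar with a green lid (39 mm across, 47 mm high), standing near; leave it alone.
- headspace_vial_mid (a point): Middle of a loose upright headspace vial (23 mm across, 77 mm high), standing near; leave it alone.
There are look-alikes about, which are no part of the job. Leave any red look-alike of the carousel alone.

How it is judged:
By the outcome, as a careful person would: the job done as asked, in the order asked, and still so for the second after the job is handed in, with the robot touching nothing.
It also fails if it takes over 51 s, if anything falls off the work surface, if the arm or the gripper's body presses on something with over 40 N, if the wrist force passes 120 N, or if a joint passes its speed limit or range.

## Working session

There is one attempt and no reset: what is moved stays moved. The work goes in short steps, Python scripts to look and compute and a tool call to move; the robot and the scene stay as the last step left them, time stands still between calls to the robot, and variables do not carry over. Pictures are saved under pics/ and viewed, on a budget of 10 in all, crops included, one or two more only if the job needs it, and the job is handed in when it is done.

Besides the shell and the picture viewer there is one more tool, called after "Emit:" in YAML: its name, and indented under it one key for each argument. send_rows: Moves the arm, as the interface text tells. Its arguments: {"type":"object","properties":{"plan":{"type":"string"},"force":{"type":"number"}},"required":["plan"]}

```bash
mkdir -p pics; ls; python3 - <<'E'
from cell import manip
import cv2,numpy as np
s=manip.sense();print({k:np.round(v,3) for k,v in s.items()})
a=manip.read_camera("scene");b=manip.read_camera("top")
cv2.imwrite("pics/scene.png",a[:,:,::-1]);cv2.imwrite("pics/top.png",b[:,:,::-1])
np.set_printoptions(precision=4,suppress=True)
for n in("scene","top","wrist"):c=manip.calibration(n);print(n,c["mtx"],c["extrinsics"])
E
```

```text
pics
{'t': np.float64(0.0), 'joint_pos': array([ 1.14 ,  0.053,  1.614, -0.   ,  1.476, -0.119]), 'qvel': array([ 0.001, -0.   ,  0.001,  0.002, -0.001,  0.   ]), 'tau': array([ 0.0000e+00, -3.9368e+01, -3.7017e+01, -0.0000e+00,  7.0000e-03,
        0.0000e+00]), 'eef_pos': array([0.191, 0.594, 0.23 ]), 'tool_rot': array([ 0.243,  1.557, -0.246]), 'force': array([-0.007,  0.457, -0.61 ]), 'ft_torque': array([-0.031,  0.014,  0.016]), 'opening': np.float64(1.002)}
scene [[441.5499   0.     278.6312]
 [  0.     441.5499 206.6342]
 [  0.       0.       1.    ]] [[ 0.6285 -0.5481  0.5519  0.0327]
 [-0.7778 -0.4474  0.4414 -0.2845]
 [ 0.005  -0.7067 -0.7075  0.7024]
 [ 0.      0.      0.      1.    ]]
top [[426.3449   0.     287.4224]
 [  0.     426.3449 210.6484]
 [  0.       0.       1.    ]] [[ 0.0168 -0.9839  0.1782  0.3448]
 [-0.9997 -0.0135  0.0201  0.0967]
 [-0.0173 -0.1785 -0.9838  0.9118]
 [ 0.      0.      0.      1.    ]]
wrist [[325.1923   0.     279.983 ]
 [  0.     325.1923 211.6311]
 [  0.       0.       1.    ]] [[ 0.307   0.909   0.2819  0.1201]
 [ 0.9517 -0.2924 -0.0936  0.6158]
 [-0.0026  0.297  -0.9549  0.3718]
 [ 0.      0.      0.      1.    ]]
```

View pics/top.png

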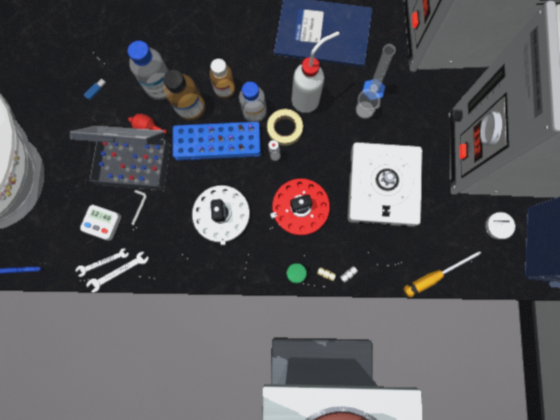

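View pics/scene.png

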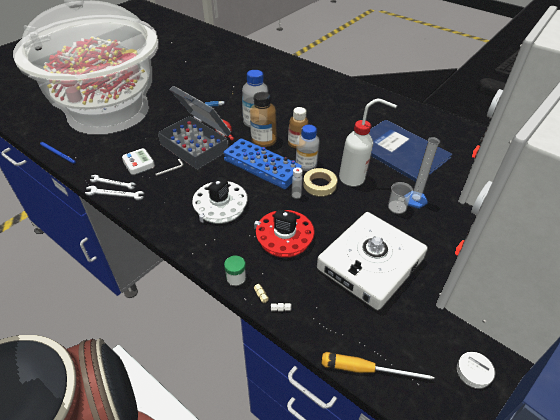

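The top view shows two carousels: a white one at (220,213) and a red one at (301,206). The white one fits the description (white plates, black bar); the red one is the look-alike to leave alone. The drive is at (387,184) with its fork at (386,211). The jar with the green lid is at (297,273) and the vial at (274,150). I'll confirm with an enlarged crop.

```bash
python3 - <<'E'
import cv2,numpy as np
t=cv2.imread("pics/top.png");s=cv2.imread("pics/scene.png")
def c(i,u,v,w,h,W,H): return cv2.resize(i[v:v+h,u:u+w],(W,H),interpolation=cv2.INTER_CUBIC)
a=np.hstack([c(t,185,178,70,70,400,400*70//70),c(t,347,141,80,80,400,400)])
b=np.hstack([c(s,180,165,80,40,400,200),c(s,315,205,120,60,400,200)])
cv2.imwrite("pics/crop1.png",np.vstack([a,b]))
E
```

```text
(no output)
```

View pics/crop1.png

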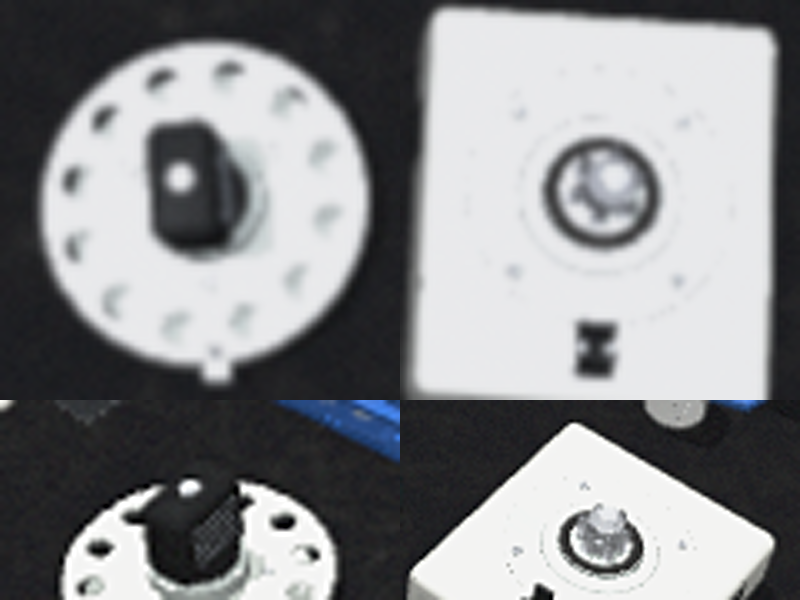

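The crop confirms the white carousel: black bar handle, and a flag at the lower rim, full-image (223,243). The drive's seat ring is at (387.6,179.6) and its fork at (386,210.6). Both have their -x side roughly towards the robot.

```bash
cat > h.py <<'E'
import cv2,numpy as np
from cell import manip
from scipy.spatial.transform import Rotation as R
np.set_printoptions(precision=4,suppress=True)
def ray(name,uv,z,cal=None):
    c=cal or manip.calibration(name);K=c["mtx"];E=c["extrinsics"]
    p=(np.atleast_2d(uv)-K[:2,2])/K[[0,1],[0,1]]
    if name=="wrist":
        th=np.linalg.norm(p,axis=1,keepdims=True)
        d=np.hstack([p/np.maximum(th,1e-9)*np.sin(th),np.cos(th)])
    else: d=np.hstack([p,np.ones((len(p),1))])
    d=d@E[:3,:3].T;o=E[:3,3]
    return o+d*((z-o[2])/d[:,2])[:,None]
def proj(name,P,cal=None):
    c=cal or manip.calibration(name);K=c["mtx"];E=c["extrinsics"]
    q=(np.atleast_2d(P)-E[:3,3])@E[:3,:3]
    if name=="wrist":
        r=np.linalg.norm(q[:,:2],axis=1,keepdims=True);th=np.arctan2(r,q[:,2:])
        p=q[:,:2]/np.maximum(r,1e-9)*th
    else: p=q[:,:2]/q[:,2:]
    return p*K[[0,1],[0,1]]+K[:2,2]
def circ(P):
    A=np.c_[2*P[:,:2],np.ones(len(P))];x=np.linalg.lstsq(A,(P[:,:2]**2).sum(1),rcond=None)[0]
    return x[:2],np.sqrt(x[2]+x[:2]@x[:2])
E
python3 - <<'E'
from h import *
t=cv2.imread("pics/top.png")
m=(t.min(2)>120).astype(np.uint8);n,l,st,_=cv2.connectedComponentsWithStats(m)
k=l[230,215];c=max(cv2.findContours((l==k).astype(np.uint8),0,1)[0],key=len)[:,0].astype(float)
P=ray("top",c,0.021)
for _ in range(4):
    cc,r=circ(P);e=np.linalg.norm(P[:,:2]-cc,axis=1)-r;P=P[abs(e)<max(.0015,1.5*e.std())]
f=ray("top",[223.0,243.1],.018)[0]
print("carousel",cc,r,"flagdir",np.degrees(np.arctan2(*(f[:2]-cc)[::-1])),np.linalg.norm(f[:2]-cc))
g=ray("top",[185+180*.175,178+178*.175],.07)[0];print("bar dot",g)
k=l[150,370];c=max(cv2.findContours((l==k).astype(np.uint8),0,1)[0],key=len)
P=ray("top",c[:,0].astype(float),.046)[:,:2]
rc=cv2.minAreaRect((P*1000).astype(np.float32));print("drive",rc)
print("seat",ray("top",[387.6,179.6],.052),"fork",ray("top",[386.2,210.6],.064))
print("jar",ray("top",[297,273],.047),"vial",ray("top",[274,146],.077),"red",ray("top",[301,207],.021))
s=cv2.imread("pics/scene.png")
print("scene check", proj("scene",[[*cc,.07]]))
E
```

```text
carousel [0.4993 0.2577] 0.06030298322793262 flagdir -172.72332753924323 0.06451267569886428
bar dot [0.4984 0.2568 0.07  ]
drive ((563.947265625, -88.57192993164062), (146.15542602539062, 168.4311065673828), 86.55768585205078)
seat [[ 0.5687 -0.0919  0.052 ]] fork [[ 0.5012 -0.0849  0.064 ]]
jar [[0.3745 0.093  0.047 ]] vial [[0.6302 0.1435 0.077 ]] red [[0.5144 0.0861 0.021 ]]
scene check [[217.0614 182.5996]]
```

```bash
cat >> h.py <<'E'
def plan(pos,yaw,turn=None):
    """Turn to tool-down, z axis at yaw (deg), then shift: printed in tool axes."""
    s=manip.sense();R0=R.from_rotvec(s["tool_rot"]);y=np.radians(yaw)
    z=np.array([np.cos(y),np.sin(y),0]);x=np.array([0,0,-1.]);R1=R.from_matrix(np.c_[x,np.cross(z,x),z])
    d=np.array(pos)-s["eef_pos"]
    print("turn(tool)",(R0.inv()*R1).as_rotvec(),"shift after turn mm",R1.inv().apply(d)*1000,"now",s["eef_pos"],"axes\n",R0.as_matrix())
def yawnow():
    z=R.from_rotvec(manip.sense()["tool_rot"]).as_matrix();return np.degrees(np.arctan2(z[1,2],z[0,2]))
E
python3 -c "
from h import *
plan([.4993,.2577,.16],7.3)"
```

```text
turn(tool) [-0.4392 -0.0006  0.0018] shift after turn mm [  70.1589 -373.0178  262.531 ] now [0.1915 0.5943 0.2302] axes
 [[-0.0008  0.3068  0.9518]
 [-0.0018  0.9518 -0.3068]
 [-1.     -0.0019 -0.0002]]
```

Emit:
send_rows:
  plan: "0 0 0 0 -0.146 0 0; 0 0 0 0 -0.146 0 0; 0 0 0 0 -0.147 0 0; 0 8.8 -46.6 32.8 0 0 0; 0 8.8 -46.6 32.8 0 0 0; 0 8.8 -46.6 32.8 0 0 0; 0 8.8 -46.6 32.8 0 0 0; 0 8.8 -46.6 32.8 0 0 0; 0 8.8 -46.6 32.8 0 0 0; 0 8.8 -46.6 32.8 0 0 0; 0 8.8 -46.6 32.8 0 0 0"
  force: 60

```text
t: 1.48
eef_pos: [0.5, 0.2567, 0.1603]
tool_rot: [-0.1, 1.569, 0.1]
force: [-0.9, 0.3, 0.4]
opening: 1.0
```

```bash
python3 - <<'E'
from h import *
plan([.4993,.2577,.10],7.3);print(manip.sense()["joint_pos"])
cal=manip.calibration("wrist");a=manip.read_camera("wrist")[:,:,::-1];np.save("w1.npy",cal["extrinsics"])
cv2.imwrite("pics/w1.png",a);print(proj("wrist",[[.4993,.2577,.07],[.4993,.2577,.021],[.5687,-.0919,.052]],cal))
cv2.imwrite("pics/w1b.png",cv2.resize(a,(784,588),interpolation=cv2.INTER_CUBIC))
E
```

```text
turn(tool) [-0.0003 -0.0004 -0.0001] shift after turn mm [60.2533  1.0775 -0.6156] now [0.5    0.2567 0.1603] axes
 [[-0.0004 -0.1267  0.9919]
 [ 0.      0.9919  0.1267]
 [-1.      0.     -0.0004]]
[ 0.3418 -0.042   1.829   0.0001  1.355  -1.3561]
[[284.4877 215.1855]
 [283.8094 198.3572]
 [-18.7823 229.2267]]
```

View pics/w1b.png

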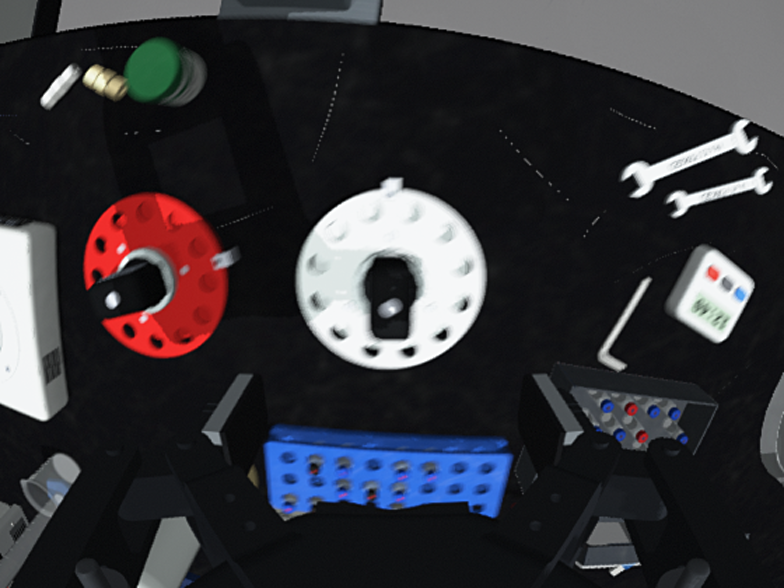

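The wrist view shows the white carousel at (391,278) in the 784-px picture, with its flag at (392,185). It stands clear of the fingers, and the red one is at left. I'll fit its plate and flag.

```bash
python3 - <<'E'
from h import *
t=cv2.imread("pics/w1.png");cal=manip.calibration("wrist");cal["extrinsics"]=np.load("w1.npy")
m=(t.min(2)>110).astype(np.uint8);n,l,st,_=cv2.connectedComponentsWithStats(m)
k=l[160,280];print(st[k]);c=max(cv2.findContours((l==k).astype(np.uint8),0,1)[0],key=len)[:,0].astype(float)
P=ray("wrist",c,.021,cal);A=P
for _ in range(5):
    cc,r=circ(P);e=np.linalg.norm(P[:,:2]-cc,axis=1)-r;P=P[abs(e)<max(.001,1.5*e.std())]
print("carousel",cc,r)
F=ray("wrist",c,.015,cal)[:,:2];d=np.linalg.norm(F-cc,axis=1);F=F[(d>.0635)&(c[:,1]<160)];an=np.degrees(np.arctan2(*(cc-F).T[::-1]));print("yaw",an.min(),an.max(),an.mean())
# bar top quad: dark blob within hub
bar=(t.max(2)<70).astype(np.uint8);n,l,st,_=cv2.connectedComponentsWithStats(bar);k=l[230,276] or l[228,270];print(st[k])
c=max(cv2.findContours((l==k).astype(np.uint8),0,1)[0],key=len)[:,0].astype(float);low=c[c[:,1]>215]
Q=ray("wrist",low,.07,cal);rel=(Q[:,:2]-cc);print("bar edge extents at z70 (car frame yaw0)",rel.min(0),rel.max(0))
for s in(1,-1):
    q=Q[(s*rel[:,1]>.010)];q=q[(q[:,0]-cc[0]<.018)];pf=np.polyfit(q[:,0],q[:,1],1);print(len(q),np.degrees(np.arctan(pf[0])))
E
```

```text
[  212   127   135   137 11754]
carousel [0.5035 0.254 ] 0.06088465909210064
yaw 1.8181411830681493 12.881025885268173 6.24413909892077
[ 260  184   38   58 1547]
bar edge extents at z70 (car frame yaw0) [-0.0044 -0.0107] [0.0179 0.0111]
16 1.1222729222453578
9 6.441448471938368
```

Emit:
send_rows:
  plan: "0 42 -0.5 0.4 0 0 0; 0 42 -0.5 0.4 0 0 0; 0 30 -0.4 0.5 0 0 0; 0 12.3 0 0 0 0 0; 1 0 0 0 0 0 0; 1 0 0 0 0 0 0; 1 0 0 0 0 0 0; 1 0 0 0 0 0 0; 1 0 0 0 0 0 0; 1 0 0 0 0 0 0"
  force: 60

```text
t: 2.78
eef_pos: [0.5019, 0.2577, 0.0363]
tool_rot: [-0.099, 1.566, 0.101]
force: [-1.4, 1.3, 6.7]
opening: 0.295
```

Emit:
send_rows:
  plan: "1 -20 0 0 0 0 0; 1 -50 0 0 0 0 0; 1 -50 0 0 0 0 0; 1 -10 -50 1 0 0 0; 1 0 -50 1 0 0 0; 1 0 -50 1 0 0 0; 1 0 -40 1 0 0 0; 1 0 0 0 0.1 0 0; 1 0 0 0 0.097 0 0; 1 0 0 0 0 0 0; 1 0 0 0 0 0 0"

```text
t: 4.15
eef_pos: [0.5284, 0.0693, 0.1645]
tool_rot: [0.054, 1.571, -0.054]
force: [-0.4, -1.4, -5.0]
opening: 0.294
```

```bash
python3 - <<'E'
from h import *
s=manip.sense();print(s["eef_pos"],yawnow(),s["opening"],s["force"],s["joint_pos"])
cal=manip.calibration("wrist");a=manip.read_camera("wrist")[:,:,::-1];np.save("w2.npy",cal["extrinsics"])
cv2.imwrite("pics/w2.png",a)
p=proj("wrist",[[.5687,-.0919,.052]],cal)[0];print(p)
b=manip.read_camera("top")[:,:,::-1];cv2.imwrite("pics/top2.png",b)
u,v=int(p[0]),int(p[1]);L=cv2.resize(a,(448,336));u0=max(0,u-45);v0=max(0,v-45)
q=cv2.resize(a[v0:v0+90,u0:u0+90],(336,336),interpolation=cv2.INTER_CUBIC)
up=np.hstack([L,q]);tt=b[120:240,230:440];tt=cv2.resize(tt,(455,260),interpolation=cv2.INTER_CUBIC)
im=np.zeros((600,800,3),np.uint8);im[:336,:784]=up;im[338:598,:455]=tt
im[338:598,460:720]=cv2.resize(cv2.imread("pics/scene.png")[215:275,345:405],(260,260),interpolation=cv2.INTER_CUBIC)
print(u0,v0);cv2.imwrite("pics/v2.png",im)
E
```

```text
[0.5284 0.0693 0.1645] -3.9085790791715946 0.2943173809899956 [-0.3738 -1.4315 -5.0185] [-0.0093 -0.1172  1.8923 -0.0001  1.3671 -1.5119]
[116.1502 259.0512]
71 214
```

View pics/v2.png

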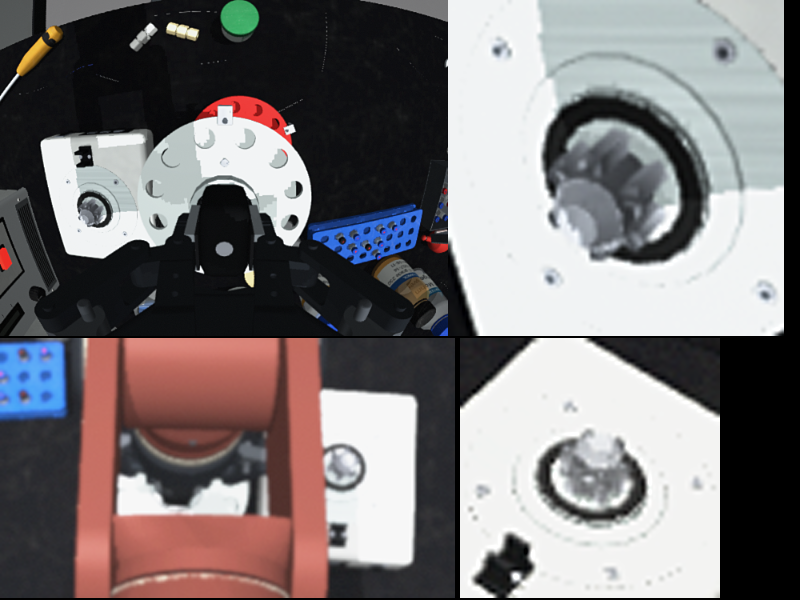

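The wrist view (top left) shows the held carousel with its flag at (225,117) and the drive at left. The fork is at (84,155) and the spindle's teeth are clearly seen in the crop. I'll fit the ring, the fork and the held plate, then rectify the spindle at tooth-top height.

```bash
python3 - <<'E'
from h import *
t=cv2.imread("pics/w2.png");cal=manip.calibration("wrist");cal["extrinsics"]=np.load("w2.npy")
dk=(t.max(2)<75).astype(np.uint8);n,l,st,ce=cv2.connectedComponentsWithStats(dk)
for k in range(1,n):
    if 60<st[k][4]<3000 and 60<ce[k][0]<160 and 170<ce[k][1]<300: print(k,st[k],ce[k])
# ring
K=[k for k in range(1,n) if 200<st[k][4]<3000 and 90<ce[k][0]<140 and 235<ce[k][1]<285]
k=max(K,key=lambda k:st[k][4])
c=max(cv2.findContours((l==k).astype(np.uint8),0,1)[0],key=len)[:,0].astype(float)
P=ray("wrist",c,.052,cal)
for _ in range(6):
    cc,r=circ(P);e=np.linalg.norm(P[:,:2]-cc,axis=1)-r;P=P[abs(e)<max(.0006,1.5*e.std())]
print("seat",cc,r,len(P));np.save("seat.npy",cc)
E0=cal["extrinsics"];print("cam",E0[:3,3])
# held plate: lower-bright pixels
s=manip.sense();tcp=s["eef_pos"]
w=(t.min(2)>105).astype(np.uint8);n2,l2,st2,_=cv2.connectedComponentsWithStats(w);k=l2[160,281] or l2[165,250];print(st2[k])
c=max(cv2.findContours((l2==k).astype(np.uint8),0,1)[0],key=len)[:,0].astype(float)
zp=tcp[2]-.0363+.021;P=ray("wrist",c,zp,cal);P=P[P[:,0]<tcp[0]+.02]
for _ in range(6):
    c2,r2=circ(P);e=np.linalg.norm(P[:,:2]-c2,axis=1)-r2;P=P[abs(e)<max(.0006,1.5*e.std())]
print("held plate",c2,r2,len(P),"tcp",tcp)
F=ray("wrist",c,zp-.004,cal)[:,:2];d=np.linalg.norm(F-c2,axis=1);F=F[(d>.0635)&(d<.07)&(F[:,0]<c2[0])&(abs(F[:,1]-c2[1])<.02)];print("flag",F.mean(0),np.degrees(np.arctan2(*(c2-F.mean(0))[::-1])),len(F))
# rectified views
def rect(c0,z,h,N):
    g=np.linspace(h,-h,N);X,Y=np.meshgrid(-g*1.0,g)  # cols: +x right ; rows: +y up
    p=proj("wrist",np.c_[c0[0]+X.ravel(),c0[1]+Y.ravel(),np.full(N*N,z)],cal).reshape(N,N,2).astype(np.float32)
    return cv2.remap(t,p[...,0],p[...,1],cv2.INTER_CUBIC)
a=rect(cc,.068,.02,400);b=rect(cc-[.04,0],.058,.06,400)
cv2.imwrite("pics/rect.png",np.hstack([a,b]))
E
```

```text
8 [ 93 182  24  27 419] [105.7709 195.4368]
14 [ 97 240  42  44 481] [121.1435 258.0541]
18 [111 255  12  22  91] [116.6374 263.2418]
seat [ 0.5719 -0.092 ] 0.023008768818236477 91
cam [0.4535 0.0724 0.3062]
[   51   132   338   191 36597]
held plate [0.5553 0.0277] 0.10256296087670631 326 tcp [0.5286 0.0693 0.1646]
flag [0.4889 0.0203] 6.431272047571298 26
```

View pics/rect.png

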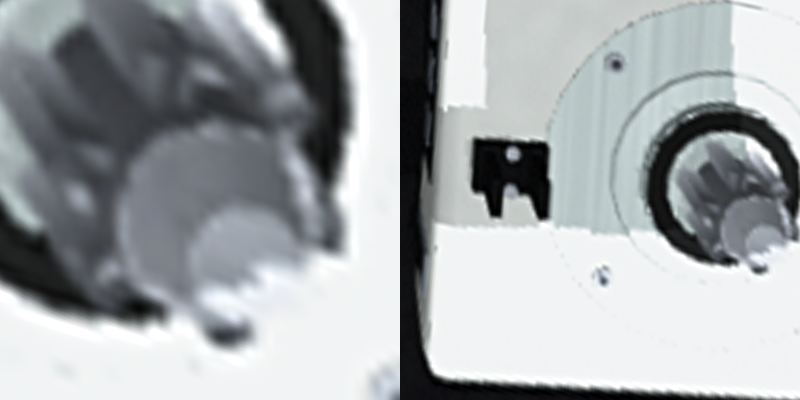

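```bash
python3 - <<'E'
from h import *
from scipy.optimize import least_squares
t=cv2.imread("pics/w2.png");cal=manip.calibration("wrist");cal["extrinsics"]=np.load("w2.npy")
g=t.min(2).astype(np.float32);tcp=manip.sense()["eef_pos"];zp=tcp[2]-.0363+.021
c0=tcp[:2].copy();pts=[]
for a in np.radians(np.r_[130:169:2,192:232:2]):   # world directions, front half, flag left out
    rr=np.arange(.052,.07,.0002)
    p=proj("wrist",np.c_[c0[0]+rr*np.cos(a),c0[1]+rr*np.sin(a),np.full(len(rr),zp)],cal).astype(np.float32)
    v=cv2.remap(g,p[None,:,0],p[None,:,1],cv2.INTER_LINEAR)[0];d=np.diff(v);i=d.argmin()
    if d[i]<-4: pts.append([c0[0]+rr[i]*np.cos(a),c0[1]+rr[i]*np.sin(a)])
P=np.array(pts);f=least_squares(lambda x:np.linalg.norm(P-x,axis=1)-.060,c0,loss="soft_l1",f_scale=.0004)
print("held (r=60 fixed)",f.x,"tcp-rel",f.x-tcp[:2],len(P),np.abs(f.fun).max(),"free",circ(P))
# flag: bright bump at r=66 vs angle
aa=np.radians(np.arange(160,196,.25));p=proj("wrist",np.c_[f.x[0]+.0655*np.cos(aa),f.x[1]+.0655*np.sin(aa),np.full(len(aa),zp-.003)],cal).astype(np.float32)
v=cv2.remap(g,p[None,:,0],p[None,:,1],cv2.INTER_LINEAR)[0];on=np.degrees(aa[v>.5*v.max()]);print("flag ang",on.min(),on.max(),on.mean()-180,"tool yaw",yawnow())
# seat: outer ring edge by radial search, r=25 fixed
c0=np.load("seat.npy");pts=[]
for a in np.radians(np.arange(0,360,4)):
    rr=np.arange(.020,.031,.0002)
    p=proj("wrist",np.c_[c0[0]+rr*np.cos(a),c0[1]+rr*np.sin(a),np.full(len(rr),.052)],cal).astype(np.float32)
    v=cv2.remap(g,p[None,:,0],p[None,:,1],cv2.INTER_LINEAR)[0];d=np.diff(v);i=d.argmax()
    if d[i]>6: pts.append([c0[0]+rr[i]*np.cos(a),c0[1]+rr[i]*np.sin(a)])
P=np.array(pts)
f=least_squares(lambda x:np.linalg.norm(P-x[:2],axis=1)-x[2],[*c0,.025],loss="soft_l1",f_scale=.0004);print("seat",f.x,len(P),np.median(abs(f.fun)))
E
```

```text
held (r=60 fixed) [0.5286 0.0672] tcp-rel [-0.0001 -0.0021] 40 0.009910437738410424 free (array([0.5268, 0.0685]), np.float64(0.0590019926853838))
flag ang 171.75 179.75000000000003 -4.25 tool yaw -3.9359934048045564
seat [ 0.5722 -0.092   0.0241] 89 0.0006517848064314415
```

Emit:
send_rows:
  plan: "1 0 -39.2 13.5 0 0 0; 1 0 -39.2 13.5 0 0 0; 1 0 -39.2 13.5 0 0 0; 1 0 -39.4 13.5 0 0 0; 1 10 0 0 -0.15 0 0; 1 20 0 0 -0.145 0 0; 1 10 0 0 0 0 0; 1 0 0 0 0 0 0; 1 0 0 0 0 0 0"

```text
t: 5.38
eef_pos: [0.5723, -0.0911, 0.1255]
tool_rot: [-0.177, 1.562, 0.176]
force: [-0.9, 0.4, -3.1]
opening: 0.296
```

```bash
python3 - <<'E'
from h import *
plan([.5718,-.0909,.106],13);s=manip.sense();print(s["force"],s["ft_torque"],yawnow())
cal=manip.calibration("wrist");a=manip.read_camera("wrist")[:,:,::-1];np.save("w3.npy",cal["extrinsics"])
b=manip.read_camera("scene")[:,:,::-1];cv2.imwrite("pics/w3.png",a);cv2.imwrite("pics/s3.png",b)
im=np.hstack([cv2.resize(a[60:360],(400,214)),cv2.resize(b[150:310,290:450],(400,400),interpolation=cv2.INTER_CUBIC)[93:307]])
cv2.imwrite("pics/v3.png",im)
E
```

```text
turn(tool) [-0.0023  0.0011  0.0007] shift after turn mm [19.4515  0.3481 -0.4085] now [ 0.5723 -0.0911  0.1255] axes
 [[ 0.0012 -0.2227  0.9749]
 [-0.0004  0.9749  0.2227]
 [-1.     -0.0006  0.0011]]
[-0.9077  0.444  -3.1332] [ 0.0293  0.0094 -0.0177] 12.86899804045464
```

View pics/v3.png

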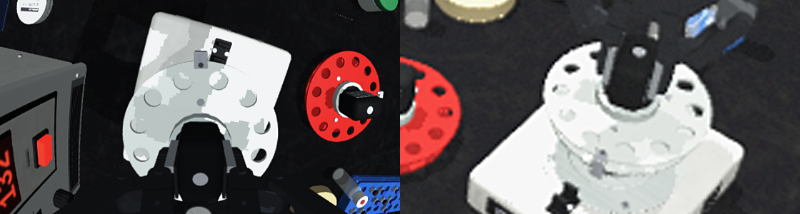

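The carousel hangs over the drive, with the flag just beside the fork at (200,58) in the left view. I'll lower it gently over the nose and watch the force.

Emit:
send_rows:
  plan: "1 5 0 0 0 0 0; 1 5 0 0 0 0 0; 1 3 0 0 0 0 0; 1 2 0 0 0 0 0; 1 0 0 0 0 0 0"

```text
t: 6.1
eef_pos: [0.5716, -0.0912, 0.1093]
tool_rot: [-0.177, 1.564, 0.177]
force: [-0.8, 0.4, -2.8]
opening: 0.294
```

Emit:
send_rows:
  plan: "1 1.5 0 0 0 0 0; 1 1.5 0 0 0 0 0; 1 0 0 0 0 0 0"

```text
t: 6.48
eef_pos: [0.5718, -0.0911, 0.1065]
tool_rot: [-0.176, 1.563, 0.177]
force: [0.5, 0.7, -3.9]
opening: 0.294
```

Emit:
send_rows:
  plan: "1 1 0 0 0 0 0; 1 1 0 0 0 0 0; 1 0.5 0 0 0 0 0; 1 0 0 0 0 0 0"

```text
t: 6.98
eef_pos: [0.5718, -0.091, 0.1041]
tool_rot: [-0.176, 1.563, 0.177]
force: [0.9, 2.9, -3.7]
opening: 0.296
```

Emit:
send_rows:
  plan: "1 1 0.4 0 0 0 0; 1 0.7 0 0 0 0 0; 1 0.5 0 0 0 0 0; 1 0 0 0 0 0 0"

```text
t: 7.48
eef_pos: [0.5718, -0.0909, 0.1019]
tool_rot: [-0.177, 1.563, 0.177]
force: [1.2, 1.3, -3.0]
opening: 0.294
```

Emit:
send_rows:
  plan: "1 0.7 0.2 -0.2 0 0 0; 1 0.7 0 0 0 0 0; 1 0.7 0 0 0 0 0; 1 0 0 0 0 0 0"

```text
t: 7.98
eef_pos: [0.5717, -0.0908, 0.1001]
tool_rot: [-0.177, 1.563, 0.176]
force: [1.3, 0.6, -1.5]
opening: 0.301
```

Emit:
send_rows:
  plan: "1 0.7 0 -0.2 0 0 0; 1 0.7 0 0 0 0 0; 1 0.7 0 0 0 0 0; 1 0 0 0 0 0 0"

```text
t: 8.48
eef_pos: [0.5717, -0.0908, 0.0981]
tool_rot: [-0.177, 1.562, 0.176]
force: [2.5, 1.0, 0.7]
opening: 0.297
```

Emit:
send_rows:
  plan: "1 0.7 0 -0.2 0 0 0; 1 0.7 0 0 0 0 0; 1 0.6 0 0 0 0 0; 1 0 0 0 0 0 0"

```text
t: 8.98
eef_pos: [0.5714, -0.0907, 0.0956]
tool_rot: [-0.177, 1.562, 0.177]
force: [5.0, 0.6, -1.9]
opening: 0.291
```

Emit:
send_rows:
  plan: "1 0 0 0.7 0 0 0; 1 0.7 0 0 0 0 0; 1 0.7 0 0 0 0 0; 1 0.6 0 0 0 0 0; 1 0 0 0 0 0 0"

```text
t: 9.6
eef_pos: [0.5715, -0.0906, 0.0934]
tool_rot: [-0.177, 1.564, 0.177]
force: [3.5, 0.3, -2.5]
opening: 0.297
```

Emit:
send_rows:
  plan: "1 0.7 0 0.6 0 0 0; 1 0.7 0 0 0 0 0; 1 0.6 0 0 0 0 0; 1 0.6 0 0 0 0 0; 1 0 0 0 0 0 0"

```text
t: 10.22
eef_pos: [0.5717, -0.0903, 0.0901]
tool_rot: [-0.176, 1.565, 0.177]
force: [2.1, -0.4, -7.0]
opening: 0.296
```

Emit:
send_rows:
  plan: "1 0.7 0 0.3 0 0 0; 1 0.7 0 0 0 0 0; 1 0.6 0 0 0 0 0; 1 0 0 0 0 0 0"

```text
t: 10.72
eef_pos: [0.5723, -0.0904, 0.089]
tool_rot: [-0.177, 1.564, 0.177]
force: [-0.2, -0.4, -3.7]
opening: 0.295
```

Emit:
send_rows:
  plan: "1 0.7 0 0 0 0 0; 1 0.7 0 0 0 0 0; 1 0.6 0 0 0 0 0; 1 0 0 0 0 0 0"

```text
t: 11.22
eef_pos: [0.5729, -0.0905, 0.0884]
tool_rot: [-0.177, 1.563, 0.177]
force: [-4.6, 0.8, 6.3]
opening: 0.294
```

Emit:
send_rows:
  plan: "1 0.6 0 -0.6 0 0 0; 1 0.6 0 0 0 0 0; 1 0 0 0 0 0 0"

```text
t: 11.6
eef_pos: [0.5729, -0.0905, 0.0884]
tool_rot: [-0.177, 1.562, 0.177]
force: [-5.9, 1.8, 10.7]
opening: 0.295
```

It stopped hard at z = 0.0884 (home nominally 0.0883) under about 14 N, after a pull past the detent. I'll ease the pressure and start the home turn.

Emit:
send_rows:
  plan: "1 -1 0 -0.5 0 0 0; 1 -0.3 0 0 0 0 0; 1 0 0 0 0.05 0 0; 1 0 0 0 0.05 0 0; 1 0 0 0 0.04 0 0; 1 0 0 0 0 0 0"
  force: 80

```text
t: 12.35
eef_pos: [0.5724, -0.0906, 0.0883]
tool_rot: [-0.067, 1.568, 0.067]
force: [-1.8, 1.8, 6.2]
opening: 0.292
```

```bash
python3 -c "
from h import *
s=manip.sense();print(s['eef_pos'],s['force'],s['ft_torque'],yawnow())"
```

```text
[ 0.5724 -0.0906  0.0883] [-1.7635  1.7845  6.2134] [ 0.4714  0.2664 -0.0453] 4.861433017719151
```

Emit:
send_rows:
  plan: "1 -0.6 0 0 0.05 0 0; 1 0 0 0 0.05 0 0; 1 0 0 0 0.045 0 0; 1 0 0 0 0 0 0; 1 0 0 0 0 0 0"

```text
t: 12.98
eef_pos: [0.5723, -0.0906, 0.0884]
tool_rot: [0.047, 1.568, -0.047]
force: [1.4, 2.1, 3.6]
opening: 0.295
```

```bash
python3 - <<'E'
from h import *
s=manip.sense();print(s['eef_pos'],s['force'],s['ft_torque'],yawnow())
cal=manip.calibration("wrist");a=manip.read_camera("wrist")[:,:,::-1];np.save("w4.npy",cal["extrinsics"]);cv2.imwrite("pics/w4.png",a)
b=manip.read_camera("scene")[:,:,::-1];cv2.imwrite("pics/s4.png",b);cv2.imwrite("pics/top4.png",manip.read_camera("top")[:,:,::-1])
f=proj("wrist",[[s['eef_pos'][0]-.0655,s['eef_pos'][1]+.004,.066]],cal)[0].astype(int);print(f)
w=a[f[1]-35:f[1]+35,f[0]-35:f[0]+35]
cv2.imwrite("pics/v4.png",np.hstack([cv2.resize(w,(400,400),interpolation=cv2.INTER_CUBIC),cv2.resize(b[205:305,315:415],(400,400),interpolation=cv2.INTER_CUBIC)]))
E
```

```text
[ 0.5723 -0.0906  0.0884] [1.4039 2.1227 3.6479] [ 0.4384 -0.2034 -0.0205] -3.400637926677484
[284 132]
```

View pics/v4.png

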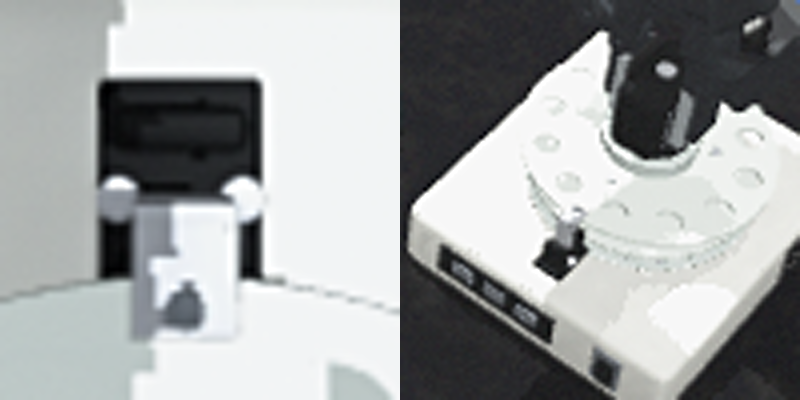

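The flag stands in the fork, centred within about 0.5 mm (flag centre col 186, fork centre col 180, at about 12 px/mm), and the scene view agrees. The wrist torque is about 0, so I'll release and retreat straight up.

Emit:
send_rows:
  plan: "0.6 0 0 0 0 0 0; 0.5 0 0 0 0 0 0; 0.2 0 0 0 0 0 0; 0 0 0 0 0 0 0; 0 0 0 0 0 0 0; 0 0 0 0 0 0 0; 0 -10 0 0 0 0 0; 0 -25 0 0 0 0 0; 0 -40 0 0 0 0 0; 0 -40 0 0 0 0 0; 0 0 0 0 0 0 0; 0 0 0 0 0 0 0"

```text
t: 14.62
eef_pos: [0.5714, -0.0906, 0.2029]
tool_rot: [0.047, 1.57, -0.047]
force: [-0.0, 0.2, -1.1]
opening: 1.003
```

```bash
python3 - <<'E'
from h import *
s=manip.sense();print(s['t'],s['eef_pos'],s['force'],s["opening"],yawnow())
cal=manip.calibration("wrist");a=manip.read_camera("wrist")[:,:,::-1];cv2.imwrite("pics/w5.png",a)
b=manip.read_camera("scene")[:,:,::-1];cv2.imwrite("pics/s5.png",b)
w=a[60:340,80:480]
# expected drawings: plate rim (upper edge) if home, in scene
p=np.array([[.5705+.06*np.cos(q),-.0906+.06*np.sin(q),.073] for q in np.linspace(0,6.28,40)])
o=cv2.resize(b[195:315,305:425],(400,400),interpolation=cv2.INTER_CUBIC)
for z,col in((.073,(0,200,0)),(.089,(0,0,255))):
    p[:,2]=z
    for u in proj("scene",p): cv2.circle(o,tuple(int(i) for i in (u-[305,195])*400/120),2,col,-1)
cv2.imwrite("pics/v5.png",np.hstack([cv2.resize(w,(400,400),interpolation=cv2.INTER_CUBIC),o]))
E
```

```text
14.625 [ 0.5714 -0.0906  0.2029] [-0.0086  0.1779 -1.1259] 1.0028840944118795 -3.425008746499664
```

View pics/v5.png

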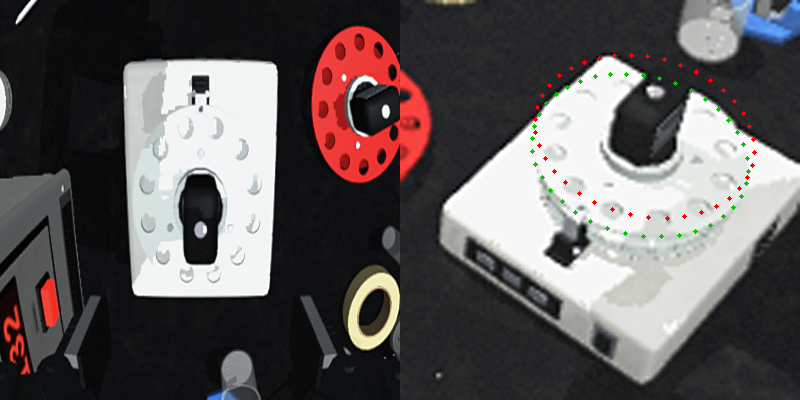

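Both views agree. On the left, flag and fork are both at column 200. On the right, the plate rim lies on the green outline (home height), not the red one (16 mm too high). The gripper is open and clear, so I'm handing in.

```bash
python3 -c "
from cell import manip
print(manip.finish_job())"
```

```text
the job is handed in; nothing more can be done
None
```

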